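# Uncap the vacuum tee and hold it up for inspection

### The arm

A 6-joint arm with a two-finger parallel gripper is mounted at the origin on the work surface. World frame = base frame: x ahead of the robot, y to its left, z up, the work surface at z = 0. Lengths are in m, angles in rad, forces in N, time in s.
With the tool pointing down it reaches from about 0.4 to 0.825 m from the base axis. Payload 7 kg.
Tool frame: the origin (TCP) lies between the finger pads; the fingertips stand 25 mm ahead of it and the grasp point (between the pads) lies 6 mm ahead of it (arm.tip_extent is the z of the fingertips in the tool frame, in m); z points along the fingers, x is the direction in which the jaws open and shut, and the axes are right-handed (so a half turn about z gives the same grasp; the last joint's range is limited). The gripper opens to 88 mm and grips with 3 to 60 N. Pads are 19 mm wide; open, the fingers measure 130 mm over their backs; the gripper's body (78 mm by 193 mm) begins 47 mm behind the grasp point.
Start: joints at [1.549, 0.359, 0.012, 0, -1.224, -0.288], TCP at [0.206, 0.643, 0.252] pointing down, gripper open.
Joint ranges: [-3.07, 3.07], [-1.43, 2.12], [-1.02, 1.25], [-3.03, 1.67], [-3.05, -0], [-3.03, 3.03]. Speed limits (rad/s): [2.39, 2.39, 3.01, 3.14, 3.14, 3.14].

### API

Orientations are given as [roll, pitch, yaw] about the fixed x, y, z axes, in that order (R = Rz(yaw) Ry(pitch) Rx(roll)).
In Python, from station import monitor, grab_frame, job_done, arm gives the robot as it stands.
- The arm moves only by the shell command python3 -m jog 'ROWS' [FORCE]. ROWS is JSON, a list that holds one entry, the list of rows, each a list of 7 numbers: the shift along the world's x, y, z in m, then the turn, a rotation vector about the world's x, y, z in rad, then the opening, from 0 (shut) to 1 (fully open). In form: [[[dx, dy, dz, ax, ay, az, claw], ...]]. A call has 1 to 20 rows; each row shifts and turns the commanded pose from where the row before left it; what a row does not reach is not made up. A row lasts 1/8 s, in which the tool goes at most 62.5 mm and 10.7 degrees, less where a joint would pass 70% of its speed; a pose out of reach is approached as far as the arm can. A call is refused whole if a number of a shift passes 0.0625 or a number of a turn 0.188, either way. A call with a gripper value outside its range is refused whole. The fingers move at their own pace and stop on an object; FORCE is the grip in N (left out, the last holds). Time passes only in rows, so rows that do not move let the fingers close. It gives the time, the measured TCP pose, the force and the opening at its end, in the units of the state.
- monitor.get_state(): the state, without advancing time (a new reading comes with each control period).
- grab_frame(name): name is "scene" or "top"; returns a dict with "pixels" (384x512x3 uint8, red, green, blue), "K" (3x3 intrinsics, pixels), "view" (4x4, takes a point from world to camera coordinates). Camera axes: x right, y down, z forward; pixel columns grow to the right and rows downward; lengths in m; the calibration is good to about 2 mm. A picture is of the moment at which its call begins. There is no depth.
- job_done(): hands the job in, once; it reports no verdict.
The state is a dict: "t": time; "q": joint angles; "qd": joint speeds; "joint_efforts": joint torques, N m; "eef_pos": TCP position; "ee_rot": TCP orientation; "force": force on the tool from outside, world axes, zero at the start; "moment": the same for the moment, N m; "width": finger opening in m.
Only numpy, scipy, OpenCV 4.12 (cv2) and the standard library are available. Lean on these libraries where they do the work, as an engineer would, in place of code of your own. Each camera call takes 0.05 s, during which the arm holds its last target.

### The job

The square-bodied vacuum tee in the grey cradle is due for inspection: pull the black dust cap off its neck and drop the cap into the wire basket while the tee stays in the cradle. Then lift the tee straight up, about 10 cm clear of the cradle and without turning it, and finish while still holding it there, steady and level. Keep the tee from tipping throughout, and leave the tools and parts standing around on the table where they are.

Things in the scene. Friction and masses are not known exactly. Their poses are not given: they have to be found in the camera images.
- tee_neck (a point): (mm) Aluminium tee, 0.45-0.8 kg, loose in the cradle: square body 110 long (x axis) x 44 x 44, round steel flange 60 diameter, 12 thick on each end, round neck (z axis, up) 32 diameter, 46 tall in the middle of its top; balanced about the neck. This point: on the neck's axis, 26 above the body's top face, 70 above its underside, 20 below the neck's top; flange tops are 18 below it.
- cap_center (a point): (mm) The black plastic dust cap sitting loosely over the top of the tee's neck, about 30 g: a round cup upside down, 42 diameter, 28 tall, covering the top 20 of the neck with about 2.5 of play all round; it lifts straight off. This point is its centre, half-way up (14 from top and bottom), z axis up.
- cradle: (mm) Grey cradle fixed to the table: base plate 150 x 100 x 10 and two saddles with their seat 50 above the table, where the tee's underside rests, and cheeks 12 higher at both sides of the body (2 play each side). Origin: centre of its underside; x axis along the tee, z up. It may stand on the left or the right.
- basket: (mm) Steel wire basket fixed to the table, open at the top, 170 (x) x 140 (y) x 75 high, walls and floor 4 thick; a smaller black cap (30 diameter, 18 high) is already in it. Origin: centre of its underside. It stands on the other side from the cradle.
- nipple: (mm) Bystander: a straight nipple standing upright on the table about midway between cradle and basket: steel flange 64 diameter and 12 high below, tube, and its own black cap of the same look on top; 74 high. Leave it alone. Origin: centre of its underside.
- mirror_mount: (mm) Bystander: black square mirror mount (56 wide) on a short steel post, 114 high, beyond the work area. Origin: centre of its underside.
- clamp_ring: (mm) Bystander: steel ring 64 diameter, 14 high, lying flat, beyond the work area. Origin: centre of its underside.
- screw_jar: (mm) Bystander: small glass jar with white lid, 52 diameter, 60 high, beyond the work area. Origin: centre of its underside.
- lens_tube: (mm) Bystander: short black tube with a steel band standing on end, 36 diameter, 50 high, beyond the work area. Origin: centre of its underside.
- wrench: (mm) Bystander: steel wrench lying flat on the table nearest the robot, pointing away from it. Origin: its middle, underside.
- driver: (mm) Bystander: screwdriver with grey handle lying on the right-hand side of the table. Origin: its middle, underside.
There are look-alikes about, which are no part of the job. What is shaped like the part that bears cap_center but blue or yellow is not meant. What is shaped like the part that bears tee_neck but blue or purple is not meant.

How it is judged:
By the outcome, as a careful person would: the job done as asked, in the order asked, and still so for the second after the job is handed in, while the arm keeps its last pose, push and grip.
It also fails if it takes over 51 s, if anything falls off the work surface, if the arm or the gripper's body presses on something with over 40 N, if the wrist force passes 120 N, or if a joint passes its speed limit or range.

## Working session

There is one attempt and no reset: what is moved stays moved. The work goes in short steps, Python scripts to look and compute and a shell command to move; the robot and the scene stay as the last step left them, time stands still between calls to the robot, and variables do not carry over. Pictures are saved under pics/ and viewed, and the job is handed in when it is done.

```bash
mkdir -p pics; ls
python3 - <<'E'
from station import monitor, grab_frame, arm
import cv2,pickle
s=monitor.get_state(); print(s)
for n in("scene","top"):
    f=grab_frame(n); pickle.dump(f,open(n+".pkl","wb")); cv2.imwrite(f"pics/{n}0.png",f["pixels"][:,:,::-1]); print(n,f["K"].round(1).tolist(),f["view"].round(4).tolist())
print(arm.tip_extent)
E
```

```text
pics
{'t': 0.0, 'q': array([ 1.54910660e+00,  3.59392328e-01,  1.10739020e-02, -3.43049466e-04,
       -1.22412473e+00, -2.88085460e-01]), 'qd': array([ 0.00170751, -0.00021781,  0.00131518, -0.00021266, -0.00099491,
        0.00063258]), 'joint_efforts': array([-1.27164363e-03, -5.82710016e+01,  2.93047893e+01,  6.99743852e+00,
        6.81135280e-03, -1.60322097e-04]), 'eef_pos': array([0.20566756, 0.64243262, 0.25062697]), 'ee_rot': array([-3.14143392e+00, -1.67059208e-03, -1.88068847e+00]), 'force': array([0.35521407, 0.63186209, 0.74335251]), 'moment': array([-0.02441341,  0.04950548,  0.02596029]), 'width': 0.08751389682434475}
scene [[381.0, 0.0, 253.9], [0.0, 381.0, 194.4], [0.0, 0.0, 1.0]] [[-0.0849, 0.9962, -0.0174, 0.0413], [0.5899, 0.0362, -0.8066, -0.2237], [-0.803, -0.0788, -0.5908, 1.4898], [0.0, 0.0, 0.0, 1.0]]
top [[479.8, 0.0, 250.1], [0.0, 479.8, 195.4], [0.0, 0.0, 1.0]] [[0.007, -0.9996, 0.0282, -0.038], [-0.9888, -0.0111, -0.1489, 0.5548], [0.1492, -0.0269, -0.9884, 1.1821], [0.0, 0.0, 0.0, 1.0]]
0.025
```

View pics/scene0.png

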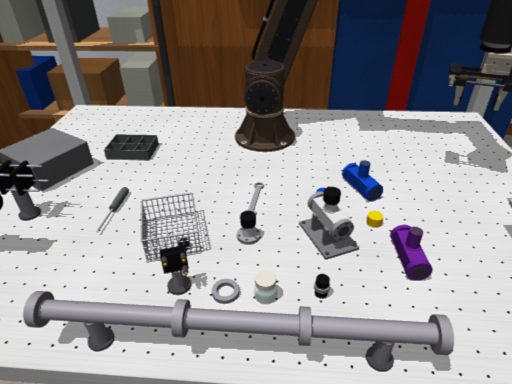

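View pics/top0.png

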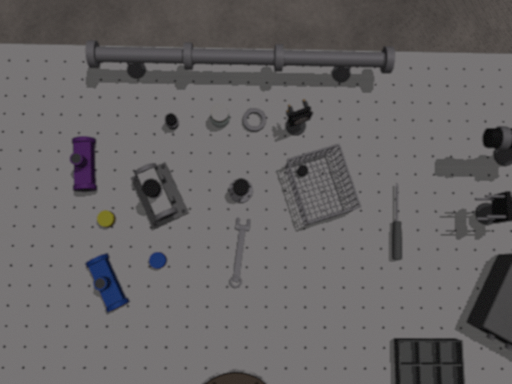

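The black caps are on the tee at top (151,188), on the nipple at (241,187) and a small one in the basket at (302,171). The blue and yellow caps are at (158,261) and (106,219), and the purple and blue tees at (84,163) and (106,283). I choose the grey tee with the black cap in the cradle, at top (151,188) and scene (331,195). Next is a close crop to check that.

Run:
```python
import cv2,pickle,numpy as np
s=pickle.load(open("scene.pkl","rb"))["pixels"][170:265,285:385,::-1]
t=pickle.load(open("top.pkl","rb"))["pixels"][150:245,110:210,::-1]
t=np.clip(t.astype(float)*1.9,0,255).astype(np.uint8)
f=lambda a:cv2.resize(a,(400,380),interpolation=cv2.INTER_CUBIC)
cv2.imwrite("pics/crop0.png",np.hstack([f(s),f(t)]))
b=pickle.load(open("top.pkl","rb"))["pixels"][130:240,225:365,::-1]
cv2.imwrite("pics/crop1.png",cv2.resize(np.clip(b*1.9,0,255).astype(np.uint8),(700,550),interpolation=cv2.INTER_CUBIC))
```

```text
(no output)
```

View pics/crop0.png

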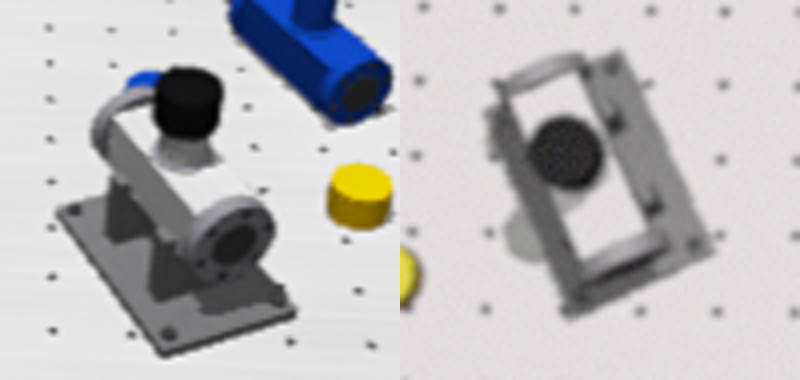

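View pics/crop1.png

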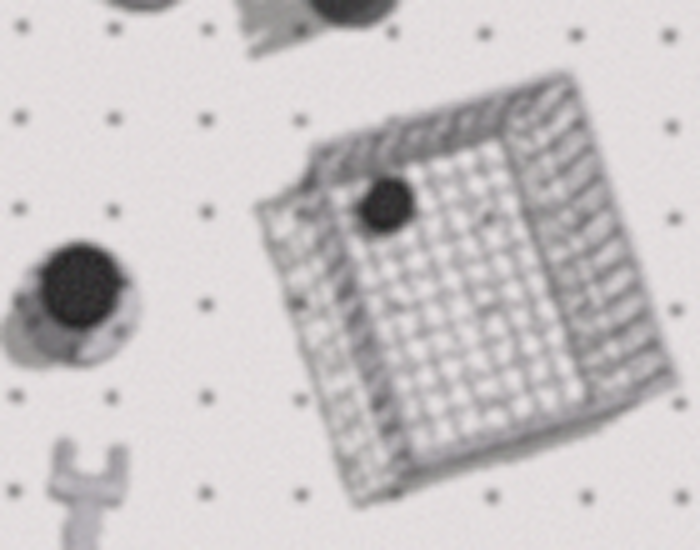

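```bash
cat > h.py <<'E'
import cv2,pickle,numpy as np
F={n:pickle.load(open(n+".pkl","rb")) for n in("scene","top")}
def bp(n,u,v,z):
    f=F[n];R=f["view"][:3,:3];t=f["view"][:3,3];c=-R.T@t
    d=R.T@np.linalg.inv(f["K"])@np.array([u,v,1.]);return c+d*(z-c[2])/d[2]
def pj(n,P):
    f=F[n];P=np.atleast_2d(P)@f["view"][:3,:3].T+f["view"][:3,3];q=P@f["K"].T;return q[:,:2]/q[:,2:]
E
python3 - <<'E'
from h import *
for n in F: print(n,bp(n,250,190,0)*0+(-F[n]["view"][:3,:3].T@F[n]["view"][:3,3]))
print("captop top",bp("top",151.5,188.2,.148))
print("captop scene",bp("scene",332.3,190,.148))
T=lambda x,y:(110+(x-400)/4,150+y/4)
a,b,c=[bp("top",*T(*p),.010) for p in((620,52),(715,252),(568,316))]
print(a,b,c,np.linalg.norm(b-a),np.linalg.norm(c-b),(a+c)/2,np.degrees(np.arctan2(*(a-b)[1::-1])))
B=lambda x,y:(225+x/5,130+y/5)
P=[bp("top",*B(*p),.075) for p in((315,150),(570,72),(680,380),(405,475))]
print(np.array(P),np.mean(P,0))
print("nip",bp("top",*B(80,285),.074),"smallcap",bp("top",*B(387,203),.02),"mm",bp("top",295,120,.1))
print("wrench",bp("top",242,220,.01),"drv",bp("top",396,185,0))
for n in F:
    g=F[n]["pixels"].astype(int);m=(g.max(2)<(45 if n=="scene" else 50)).astype(np.uint8)
    k,l,st,ce=cv2.connectedComponentsWithStats(m)
    for i in range(1,k):
        if 60<st[i,4]<2500: print(n,st[i],ce[i].round(1))
E
```

```text
scene [1.33174633 0.08427889 0.70042325]
top [ 3.72479612e-01 -1.08668312e-04  1.25213406e+00]
captop top [0.55335383 0.19871478 0.148     ]
captop scene [0.55078945 0.20303242 0.148     ]
[0.64358402 0.19073707 0.01      ] [0.51187165 0.12498661 0.01      ] [0.46945756 0.21829793 0.01      ] 0.1472116571208062 0.1024985814464905 [0.55652079 0.2045175  0.01      ] 26.52824782756551
[[ 0.64116436 -0.1269361   0.075     ]
 [ 0.68335972 -0.25680397  0.075     ]
 [ 0.5264484  -0.30861908  0.075     ]
 [ 0.47773846 -0.17066744  0.075     ]] [ 0.58217774 -0.21575665  0.075     ]
nip [ 0.57108365 -0.00940961  0.074     ] smallcap [ 0.62574991 -0.17064485  0.02      ] mm [ 0.73776349 -0.14224733  0.1       ]
wrench [ 0.49498922 -0.01336202  0.01      ] drv [ 0.59382997 -0.42401426  0.        ]
scene [ 36   0  14  30 126] [42.3 13.9]
scene [  63    0   36   41 1011] [81.1 17.1]
scene [152   0  23 106 745] [163.1  51.1]
scene [265   0  10  18  74] [269.3   8.3]
scene [ 479    0   33   45 1189] [497.8  22.8]
scene [252  21  15  39 136] [258.   39.5]
scene [480  43  32  10 167] [494.1  48.8]
sce
[... 530 characters left out ...]
2.1  66.2]
top [284  58 107  26 431] [344.2  69.7]
top [185  61  96  10 162] [232.4  63.9]
top [286 102  26  33 443] [297.2 119.2]
top [166 114  11  16 128] [171.  120.9]
top [483 127  29  38 635] [497.6 145.4]
top [ 91 141   4  43 128] [ 92.4 161. ]
top [ 76 157  11  12  63] [ 82.  163.7]
top [297 165  10  12  87] [301.7 170.8]
top [134 176  27  23 342] [148.3 188.1]
top [233 179  17  17 212] [240.3 187.1]
top [475 192  37  32 688] [496.5 209.1]
top [153 212  24  15 116] [162.5 219.3]
top [392 222   4  37 101] [393.3 240.6]
top [ 467  254   45   93 1450] [490.4 295.8]
top [ 394  339   70   45 1217] [431.7 356.7]
top [412 366   9  18 135] [415.9 374.4]
top [433 366   9  18 145] [437.  374.6]
```

```bash
cat > ov.py <<'E'
from h import *
def circ(c,r,z,ax=None,n=60):
    a=np.linspace(0,2*np.pi,n);return np.c_[c[0]+r*np.cos(a),c[1]+r*np.sin(a),np.full(n,z)]
def tee(x,y,yaw,dz=0,cap=None):
    R=np.array([[np.cos(yaw),-np.sin(yaw),0],[np.sin(yaw),np.cos(yaw),0],[0,0,1]]);o=np.array([x,y,dz]);L=[]
    for z in(.05,.094): L.append(np.array([[sx*.055,sy*.022,z] for sx,sy in((1,1),(1,-1),(-1,-1),(-1,1),(1,1))])@R.T+o)
    a=np.linspace(0,2*np.pi,60)
    for X in(.055,-.055,.067,-.067): L.append(np.c_[np.full(60,X),.03*np.cos(a),.072+.03*np.sin(a)]@R.T+o)
    L.append(circ((x,y),.016,.094+dz)); L.append(circ((x,y),.016,.140+dz))
    if cap is not None: L+= [circ(cap,.021,.12+dz),circ(cap,.021,.148+dz)]
    return L
def cradle(x,y,yaw):
    R=np.array([[np.cos(yaw),-np.sin(yaw),0],[np.sin(yaw),np.cos(yaw),0],[0,0,1]]);o=np.array([x,y,0])
    return [np.array([[sx*.075,sy*.05,z] for sx,sy in((1,1),(1,-1),(-1,-1),(-1,1),(1,1))])@R.T+o for z in(.01,)]
def draw(n,Ls,box,s,out,gain=1):
    x0,y0,x1,y1=box;im=F[n]["pixels"][y0:y1,x0:x1,::-1]
    im=np.clip(im.astype(float)*gain,0,255).astype(np.uint8)
    im=cv2.resize(im,None,fx=s,fy=s,interpolation=cv2.INTER_CUBIC)
    for L,col in Ls:
        for P in L: cv2.polylines(im,[np.round(((pj(n,P)-[x0,y0]+.5)*s)*8).astype(np.int32)],False,col,1,cv2.LINE_AA,3)
    return im
E
cat > ov1.py <<'E'
from ov import *
import sys
x,y,yaw,cx,cy,kx,ky=map(float,sys.argv[1:8]);yaw=np.radians(yaw)
Ls=[(tee(x,y,yaw,0,(cx,cy)),(0,0,255)),(cradle(kx,ky,yaw),(0,200,0))]
a=draw("scene",Ls,(290,180,370,260),5,"",1);b=draw("top",Ls,(120,155,200,235),5,"",1.8)
cv2.imwrite("pics/"+sys.argv[8],np.hstack([a,b]))
E
python3 ov1.py .5545 .203 26.5 .552 .201 .5565 .2045 o1.png
```

```text
(no output)
```

View pics/o1.png

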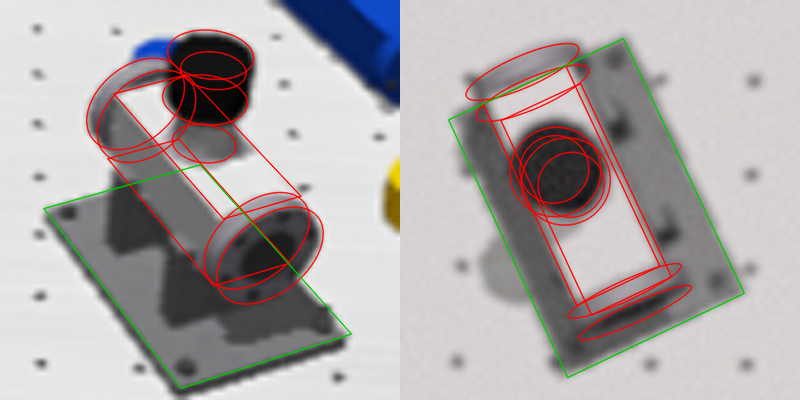

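Run:
```python
from ov import *
from scipy.optimize import least_squares
def mask(n,box,th):
    x0,y0,x1,y1=box;g=F[n]["pixels"][y0:y1,x0:x1].astype(int).max(2);m=(g<th).astype(np.uint8)
    m=cv2.morphologyEx(m,cv2.MORPH_OPEN,np.ones((5,5),np.uint8))
    k,l,st,ce=cv2.connectedComponentsWithStats(m);i=1+np.argmax(st[1:,4]);print(n,st[i],ce[i]+[x0,y0]);return ce[i]+[x0,y0]
ms=mask("scene",(318,180,345,210),60);mt=mask("top",(138,174,166,203),52)
def cen(n,x,y,z):
    h=cv2.convexHull(np.vstack([pj(n,circ((x,y),.021,z-.014)),pj(n,circ((x,y),.021,z+.014))]).astype(np.float32))
    M=cv2.moments(h);return np.array([M["m10"],M["m01"]])/M["m00"]
f=lambda p:np.r_[cen("scene",*p)-ms,cen("top",*p)-mt]
for fix in(0,1):
    r=least_squares((lambda p:f(np.r_[p,.134])) if fix else f,[.553,.202] if fix else [.553,.202,.134],diff_step=1e-3);print(r.x,r.fun)
```

```text
scene [  6   7  16  18 252] [331.38888889 195.53571429]
top [  0   6  23  19 333] [149.2042042  189.27327327]
[0.55290229 0.20434167 0.13301297] [ 0.92426883 -0.09604975  0.87246173  0.05092856]
[0.5531123 0.2042081] [ 0.91804184 -0.36668314  0.85831221 -0.10470257]
```

```bash
python3 -m jog '[[[0.029,-0.0366,0,0,0,0.0645,1],[0.029,-0.0366,0,0,0,0.0645,1],[0.029,-0.0366,0,0,0,0.0645,1],[0.029,-0.0366,0,0,0,0.0645,1],[0.029,-0.0366,0,0,0,0.0645,1],[0.029,-0.0366,0,0,0,0.0645,1],[0.029,-0.0366,0,0,0,0.0645,1],[0.029,-0.0366,0,0,0,0.0645,1],[0.029,-0.0366,-0.01,0,0,0.0645,1],[0.029,-0.0366,-0.01,0,0,0.0645,1],[0.029,-0.0366,-0.01,0,0,0.0645,1],[0.028,-0.0366,-0.01,0,0,0.0645,1],[0,0,0,0,0,0,0.8],[0,0,0,0,0,0,0.8]]]' 5
cat > snap.py <<'E'
from station import grab_frame,monitor
import cv2,pickle,sys
for n in("scene","top"):
    f=grab_frame(n); pickle.dump(f,open(n+".pkl","wb"))
s=monitor.get_state();print(s["t"],s["eef_pos"].round(4),s["ee_rot"].round(4),s["force"].round(2),s["width"])
a=cv2.resize(pickle.load(open("scene.pkl","rb"))["pixels"][130:270,280:400,::-1],None,fx=3.3,fy=3.3,interpolation=cv2.INTER_CUBIC)
b=cv2.resize(pickle.load(open("top.pkl","rb"))["pixels"][120:260,90:210,::-1],None,fx=3.3,fy=3.3,interpolation=cv2.INTER_CUBIC)
cv2.imwrite("pics/"+sys.argv[1],cv2.hconcat([a,cv2.convertScaleAbs(b,alpha=1.6)]))
E
python3 snap.py s1.png
```

```text
t: 1.85
eef_pos: [0.5527, 0.2034, 0.2113]
ee_rot: [3.141, -0.0, -1.108]
force: [0.5, -0.4, 0.9]
width: 0.0735
1.95 [0.5525 0.2043 0.2118] [-3.1413e+00  1.0000e-04 -1.1061e+00] [-0.22  0.29  0.16] 0.07122982126217213
```

View pics/s1.png

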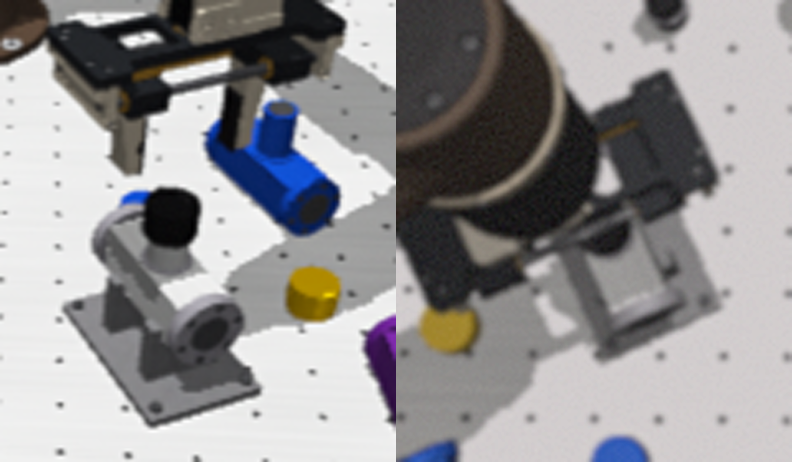

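Run:
```python
from ov import *
c=np.array([.5525,.204,.187]);d=np.array([np.cos(-1.107),np.sin(-1.107),0])
w=np.array([-d[1],d[0],0])
Q=[np.array([c+s*d*r+t*w*.0095 for r,t in((.0356,1),(.0356,-1),(.0566,-1),(.0566,1),(.0356,1))]) for s in(1,-1)]
Ls=[(Q,(0,255,255)),(tee(.5545,.204,np.radians(26.5),0,(.553,.203)),(0,0,255))]
a=draw("scene",Ls,(290,160,370,260),6,"");b=draw("top",Ls,(120,155,200,255),4,"",1.8)
cv2.imwrite("pics/o2.png",a)
```

```text
(no output)
```

View pics/o2.png

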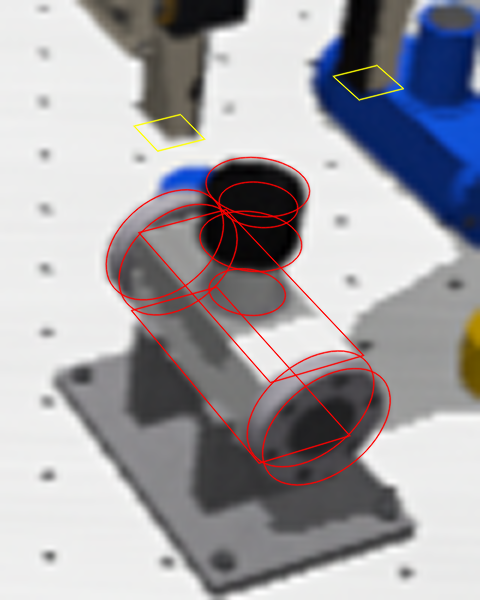

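```bash
python3 -m jog '[[[0,0,-0.02,0,0,0,0.8],[0,0,-0.02,0,0,0,0.8],[0,0,-0.015,0,0,0,0.8],[0,0,-0.012,0,0,0,0.8],[0,0,0,0,0,0,0.65],[0,0,0,0,0,0,0.6]]]' 5;python3 snap.py s2.png
```

```text
t: 2.7
eef_pos: [0.5532, 0.2039, 0.1451]
ee_rot: [-3.141, -0.0, -1.106]
force: [0.4, -0.5, -0.9]
width: 0.0561
2.8 [0.5532 0.2039 0.1453] [-3.1404e+00  1.0000e-04 -1.1066e+00] [ 0.71 -0.53 -0.08] 0.05350182048659889
```

View pics/s2.png

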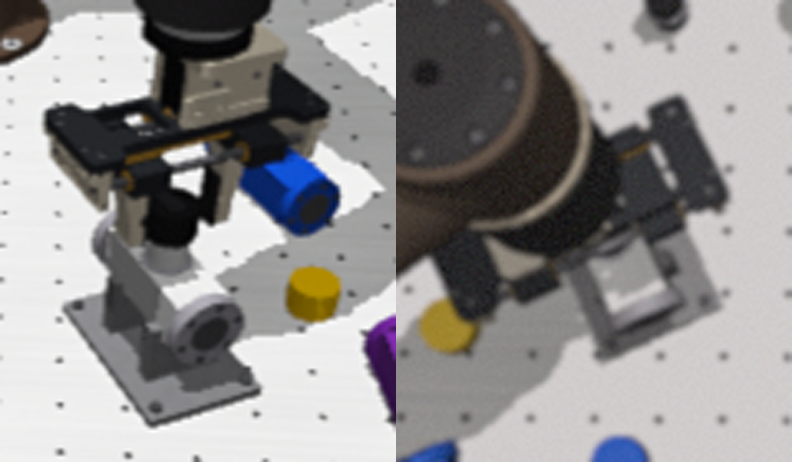

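```bash
python3 -m jog '[[[0,0,0,0,0,0,0.52],[0,0,0,0,0,0,0.5]]]' 4;python3 -m jog '[[[0,0,0,0,0,0,0.45],[0,0,0,0,0,0,0.4],[0,0,0,0,0,0,0.4]]]' 6;python3 snap.py s3.png
```

```text
t: 3.05
eef_pos: [0.553, 0.2036, 0.1449]
ee_rot: [-3.141, -0.0, -1.107]
force: [0.5, -0.9, -0.0]
width: 0.0444
t: 3.42
eef_pos: [0.5529, 0.2036, 0.1448]
ee_rot: [-3.141, -0.0, -1.107]
force: [-0.1, -0.8, 2.9]
width: 0.0418
3.525 [0.5529 0.2036 0.1448] [-3.1413e+00 -2.0000e-04 -1.1066e+00] [ 0.24 -2.21  3.38] 0.04187015673178169
```

View pics/s3.png

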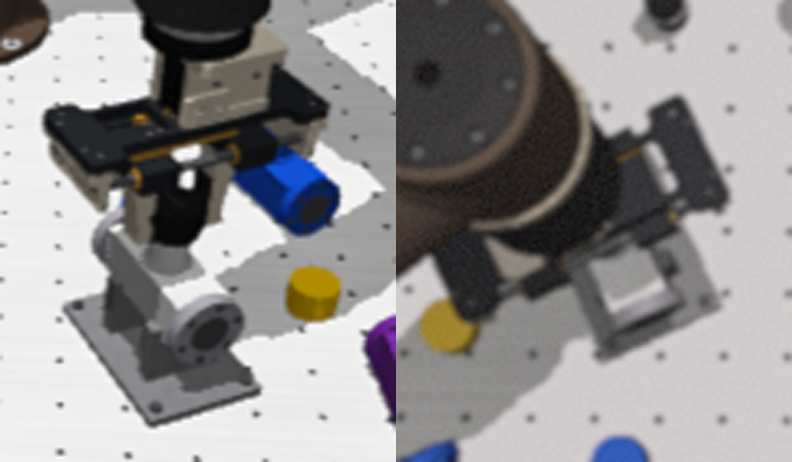

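The cap is held at a width of 41.9 mm, which matches its 42 mm diameter. I'll lift slowly and check the tee doesn't move.

```bash
python3 -m jog '[[[0,0,0.006,0,0,0,0.4],[0,0,0.008,0,0,0,0.4],[0,0,0.01,0,0,0,0.4],[0,0,0.012,0,0,0,0.4],[0,0,0.014,0,0,0,0.4],[0,0,0.02,0,0,0,0.4]]]' 8;python3 snap.py s4.png
```

```text
t: 4.28
eef_pos: [0.5526, 0.2036, 0.2155]
ee_rot: [3.141, 0.0, -1.107]
force: [-0.8, -0.4, -0.3]
width: 0.0415
4.375 [0.554  0.2043 0.2176] [-3.1370e+00  3.0000e-04 -1.1062e+00] [ 0.84  0.2  -1.34] 0.04143495996608439
```

View pics/s4.png

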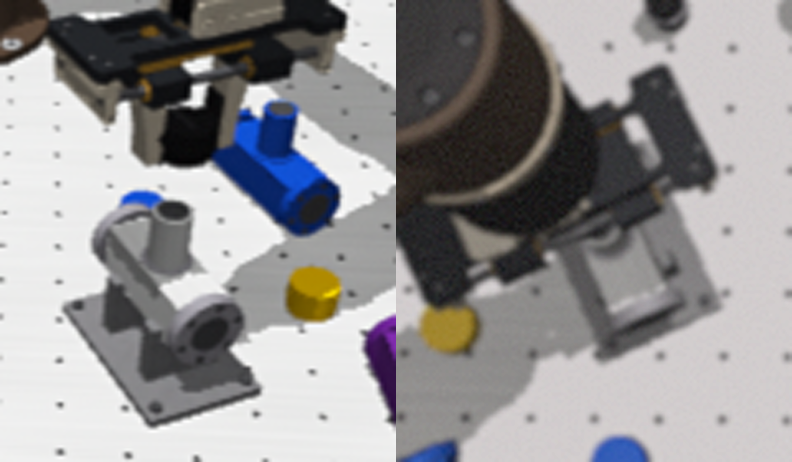

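```bash
python3 -c "
from station import monitor
print(monitor.get_state()['q'].round(3))"
```

```text
[ 6.850e-01  2.430e-01 -2.330e-01  1.000e-03 -1.091e+00  1.350e+00]
```

```bash
python3 -m jog '[[[0.0017,-0.02,0.01,0,0,0,0.4],[0.0017,-0.04,0,0,0,0,0.4],[0.0017,-0.045,0,0,0,0,0.4],[0.0017,-0.045,0,0,0,0,0.4],[0.0017,-0.045,0,0,0,0,0.4],[0.0017,-0.045,0,0,0,0,0.4],[0.0017,-0.045,0,0,0,0,0.4],[0.0017,-0.045,0,0,0,0,0.4],[0.0017,-0.045,0,0,0,0,0.4],[0.0017,-0.04,0,0,0,0,0.4],[0,-0.014,0,0,0,0,0.4],[0,0,0,0,0,0,0.4]]]' 8;sed -i 's/280:400/x0:x0+140/;s/130:270/130:270/;s/\[120:260,90:210/[100:240,x1:x1+140/;s/3\.3/2.8/g;s/^import cv2.*/&\nx0,x1=map(int,sys.argv[2:4])/' snap.py;python3 snap.py s5.png 110 225
```

```text
t: 5.88
eef_pos: [0.5691, -0.2265, 0.2242]
ee_rot: [3.141, 0.001, -1.109]
force: [0.1, -0.1, -0.9]
width: 0.0418
5.975 [ 0.5695 -0.2251  0.2245] [ 3.1414e+00  3.0000e-04 -1.1067e+00] [ 0.36  0.74 -0.62] 0.04179976785761295
```

View pics/s5.png

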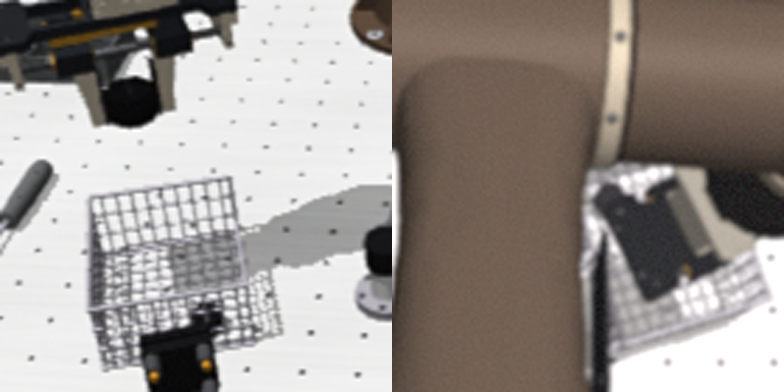

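Run:
```python
from ov import *
y=np.radians(15.5);R=np.array([[np.cos(y),-np.sin(y)],[np.sin(y),np.cos(y)]])
L=[np.c_[np.array([[sx*.085,sy*.07] for sx,sy in((1,1),(1,-1),(-1,-1),(-1,1),(1,1))])@R.T+[.582,-.216],np.full(5,z)] for z in(0,.075)]
L+=[circ((.5695,-.225),.021,z) for z in(.05,.03)]
cv2.imwrite("pics/o3.png",draw("scene",[(L,(0,0,255))],(125,180,225,270),6,""))
```

```text
(no output)
```

View pics/o3.png

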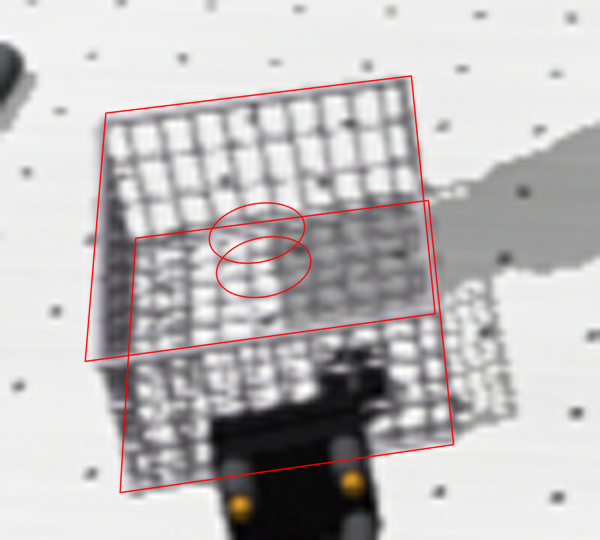

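```bash
python3 -m jog '[[[0,0.005,-0.03,0,0,0,0.4],[0,0,-0.04,0,0,0,0.4],[0,0,-0.04,0,0,0,0.4],[0,0,-0.025,0,0,0,0.4],[0,0,-0.015,0,0,0,0.4],[0,0,0,0,0,0,0.4]]]' 8; python3 -m jog '[[[0,0,0,0,0,0,0.62],[0,0,0,0,0,0,0.62],[0,0,0,0,0,0,0.62],[0,0,0.01,0,0,0,0.62],[0,0,0.03,0,0,0,0.62],[0,0,0.04,0,0,0,0.62],[0,0,0.04,0,0,0,0.62],[0,0,0.03,0,0,0,0.62]]]'; python3 snap.py s6.png 110 225
```

```text
t: 6.72
eef_pos: [0.5695, -0.2197, 0.074]
ee_rot: [3.14, 0.001, -1.106]
force: [0.9, -0.3, 0.2]
width: 0.0416
t: 7.72
eef_pos: [0.5701, -0.2206, 0.2276]
ee_rot: [-3.14, -0.002, -1.107]
force: [0.6, 0.4, -0.7]
width: 0.0546
7.825 [ 0.5716 -0.2209  0.2297] [-3.1357 -0.0047 -1.1062] [ 0.56  0.03 -0.38] 0.0538713422346421
```

View pics/s6.png

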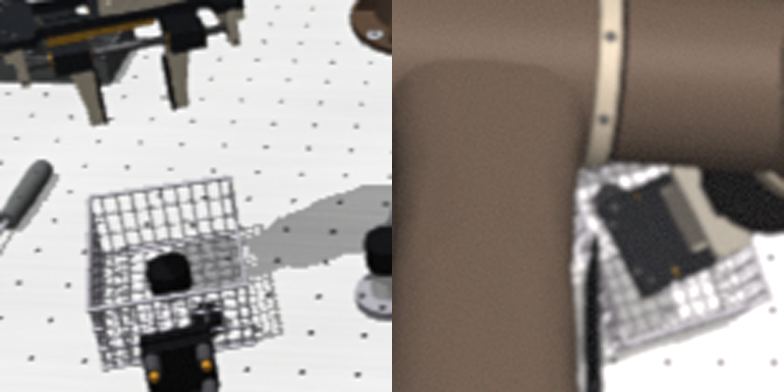

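The cap is in the basket at scene crop (168,272). Next I refine the bare neck's position with the arm out of the way.

```bash
python3 ov1.py .5535 .2035 26.5 0 0 .5565 .2045 o4.png
```

```text
(no output)
```

View pics/o4.png

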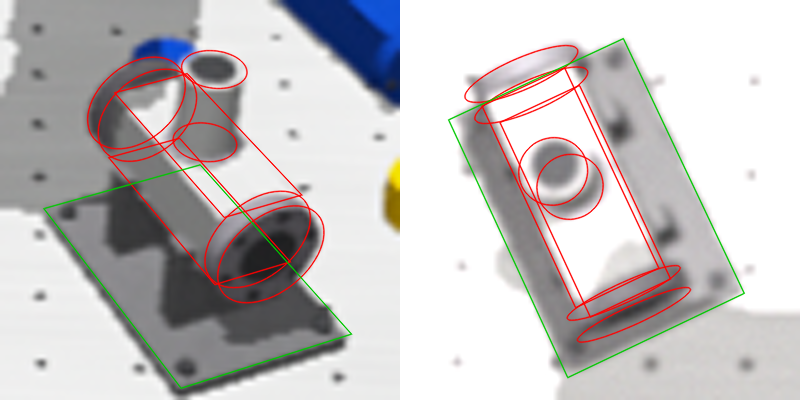

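```bash
python3 -m jog '[[[-0.0017,0.02,0,0,0,0,0.7],[-0.0017,0.04,0,0,0,0,0.7],[-0.0017,0.045,0,0,0,0,0.7],[-0.0017,0.045,0,0,0,0,0.7],[-0.0017,0.045,0,0,0,0,0.7],[-0.0017,0.045,0,0,0,0,0.7],[-0.0017,0.045,0,0,0,0,0.7],[-0.0017,0.045,0,0,0,0,0.7],[-0.0017,0.045,0,0,0,0,0.7],[-0.0017,0.035,0,0,0,0,0.7],[0,0.0138,0,0,0,0,0.7],[0,0,-0.01,0,0,0,0.7],[0,0,-0.02,0,0,0,0.7],[0,0,0,0,0,0,0.7],[0,0,0,0,0,0,0.7]]]' 8;python3 snap.py s7.png 260 80
```

```text
t: 9.7
eef_pos: [0.553, 0.2027, 0.1948]
ee_rot: [3.142, -0.0, -1.107]
force: [0.6, 0.5, 0.3]
width: 0.0612
9.8 [0.5532 0.2031 0.1953] [-3.1405  0.     -1.1072] [0.62 0.81 0.37] 0.06145349449994813
```

View pics/s7.png

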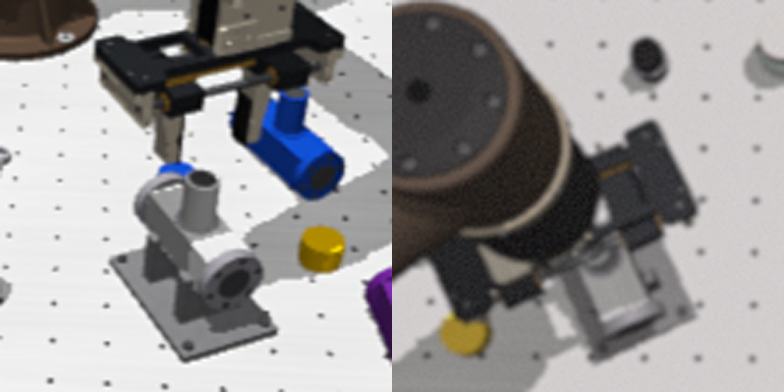

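```bash
python3 -m jog '[[[0.0005,0,-0.02,0,0,0,0.7],[0,0,-0.02,0,0,0,0.7],[0,0,-0.016,0,0,0,0.7],[0,0,-0.012,0,0,0,0.6],[0,0,0,0,0,0,0.5],[0,0,0,0,0,0,0.45]]]' 5;python3 snap.py s8.png 260 80
```

```text
t: 10.55
eef_pos: [0.5537, 0.2037, 0.1271]
ee_rot: [-3.141, -0.0, -1.106]
force: [0.5, 1.1, 0.8]
width: 0.0414
10.65 [0.5537 0.2037 0.1273] [-3.1403e+00  1.0000e-04 -1.1064e+00] [ 0.67 -0.25  0.34] 0.039842074997199946
```

View pics/s8.png

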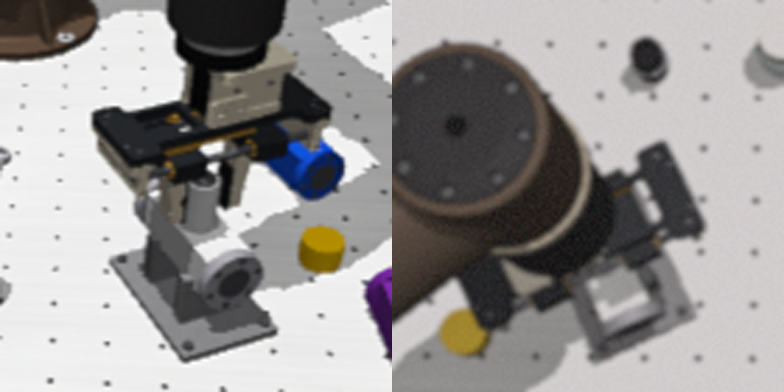

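```bash
python3 -m jog '[[[0,0,0,0,0,0,0.41]]]' 4;python3 -m jog '[[[0,0,0,0,0,0,0.38]]]';python3 -m jog '[[[0,0,0,0,0,0,0.36],[0,0,0,0,0,0,0.34]]]';python3 -m jog '[[[0,0,0,0,0,0,0.3],[0,0,0,0,0,0,0.3]]]';python3 snap.py s9.png 260 80
```

```text
t: 10.78
eef_pos: [0.5535, 0.2036, 0.1271]
ee_rot: [-3.141, 0.0, -1.107]
force: [-0.1, -0.3, -0.5]
width: 0.0369
t: 10.9
eef_pos: [0.5536, 0.2033, 0.1271]
ee_rot: [-3.141, -0.0, -1.106]
force: [0.9, -2.6, 2.7]
width: 0.0341
t: 11.15
eef_pos: [0.5538, 0.2031, 0.1271]
ee_rot: [-3.141, -0.001, -1.106]
force: [1.6, -5.1, 4.1]
width: 0.0322
t: 11.4
eef_pos: [0.5537, 0.2031, 0.1271]
ee_rot: [-3.141, -0.001, -1.107]
force: [2.7, -5.1, 5.0]
width: 0.0319
11.5 [0.5537 0.2031 0.1271] [-3.1410e+00 -6.0000e-04 -1.1065e+00] [ 2.21 -5.06  5.65] 0.03185321546799898
```

View pics/s9.png

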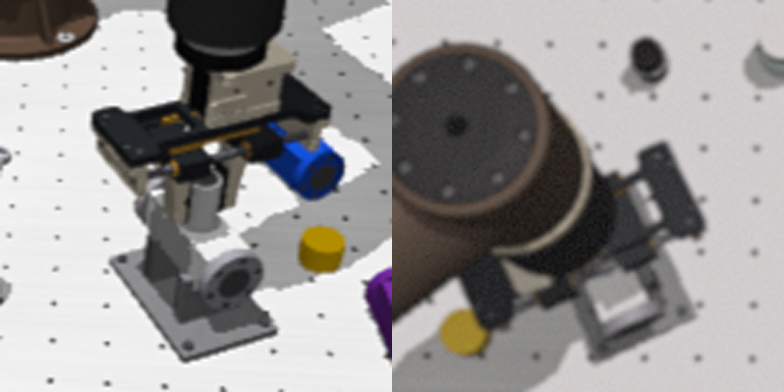

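A 5 N side load means the jaws are a little off centre. I'll open, shift about 1.5 mm and close again.

```bash
python3 -m jog '[[[0,0,0,0,0,0,0.45],[0.0008,-0.0016,0,0,0,0,0.45],[0,0,0,0,0,0,0.45]]]' 4;python3 -m jog '[[[0,0,0,0,0,0,0.41],[0,0,0,0,0,0,0.39]]]';python3 -m jog '[[[0,0,0,0,0,0,0.37]]]';python3 -m jog '[[[0,0,0,0,0,0,0.35],[0,0,0,0,0,0,0.33]]]';python3 -m jog '[[[0,0,0,0,0,0,0.3],[0,0,0,0,0,0,0.3]]]'
```

```text
t: 11.88
eef_pos: [0.5538, 0.202, 0.1262]
ee_rot: [3.141, 0.0, -1.107]
force: [0.6, 0.5, -0.6]
width: 0.0391
t: 12.12
eef_pos: [0.554, 0.2019, 0.1265]
ee_rot: [3.141, 0.0, -1.107]
force: [-0.5, 0.7, 0.3]
width: 0.0348
t: 12.25
eef_pos: [0.5541, 0.2019, 0.1265]
ee_rot: [-3.142, 0.0, -1.107]
force: [-0.3, 0.2, 0.1]
width: 0.0331
t: 12.5
eef_pos: [0.5541, 0.2019, 0.1265]
ee_rot: [-3.142, 0.0, -1.107]
force: [-1.1, -0.2, -0.4]
width: 0.0317
t: 12.75
eef_pos: [0.5541, 0.2018, 0.1265]
ee_rot: [3.142, 0.0, -1.107]
force: [-0.4, 0.9, -0.2]
width: 0.0322
```

Well centred now, with almost no side load. I'll firm the grip and lift slowly.

```bash
python3 -m jog '[[[0,0,0,0,0,0,0.3],[0,0,0,0,0,0,0.3],[0,0,0,0,0,0,0.3]]]' 45; python3 -m jog '[[[0,0,0.003,0,0,0,0.3],[0,0,0.005,0,0,0,0.3],[0,0,0.006,0,0,0,0.3],[0,0,0.006,0,0,0,0.3],[0,0,0,0,0,0,0.3]]]';python3 snap.py s10.png 260 80
```

```text
t: 13.12
eef_pos: [0.5541, 0.2018, 0.1266]
ee_rot: [3.142, -0.0, -1.107]
force: [-0.3, 0.1, -0.2]
width: 0.0316
t: 13.75
eef_pos: [0.5544, 0.2021, 0.1473]
ee_rot: [-3.14, 0.0, -1.107]
force: [0.6, 0.0, -5.1]
width: 0.0316
13.85 [0.554  0.2018 0.1466] [-3.1415e+00  2.0000e-04 -1.1067e+00] [-0.04 -0.28 -4.53] 0.031584678065460434
```

View pics/s10.png

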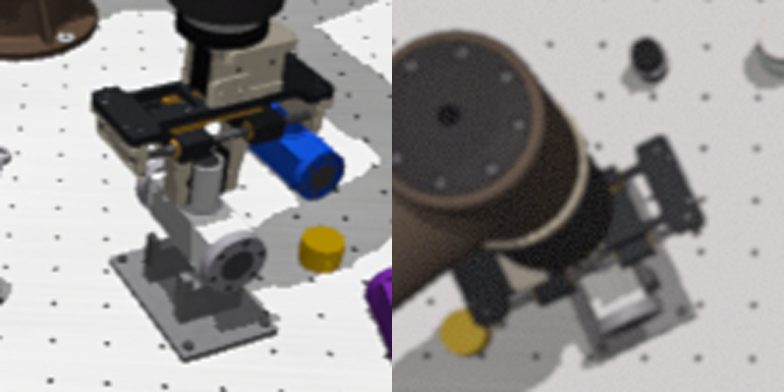

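```bash
python3 -m jog '[[[0,0,0.006,0,0,0,0.3],[0,0,0.01,0,0,0,0.3],[0,0,0.012,0,0,0,0.3],[0,0,0.013,0,0,0,0.3],[0,0,0.013,0,0,0,0.3],[0,0,0.012,0,0,0,0.3],[0,0,0.009,0,0,0,0.3],[0,0,0.006,0,0,0,0.3],[0,0,0.003,0,0,0,0.3],[0,0,0,0,0,0,0.3],[0,0,0,0,0,0,0.3],[0,0,0,0,0,0,0.3],[0,0,0,0,0,0,0.3]]]' 45;python3 snap.py s11.png 260 80
python3 - <<'E'
from ov import *
L=[(tee(.554,.202,np.radians(26.5),.104),(0,0,255))]
cv2.imwrite("pics/o5.png",np.hstack([draw("scene",L,(290,130,370,230),5,""),draw("top",L,(110,130,190,230),5,"",1.6)]))
cv2.imwrite("pics/full.png",F["scene"]["pixels"][:,:,::-1])
E
```

```text
t: 15.48
eef_pos: [0.554, 0.2018, 0.2304]
ee_rot: [3.141, -0.0, -1.107]
force: [-0.2, -0.5, -4.1]
width: 0.0314
15.575 [0.5541 0.2018 0.2305] [ 3.1415 -0.     -1.1066] [-0.28  0.07 -4.58] 0.03178667043946046
```

View pics/o5.png

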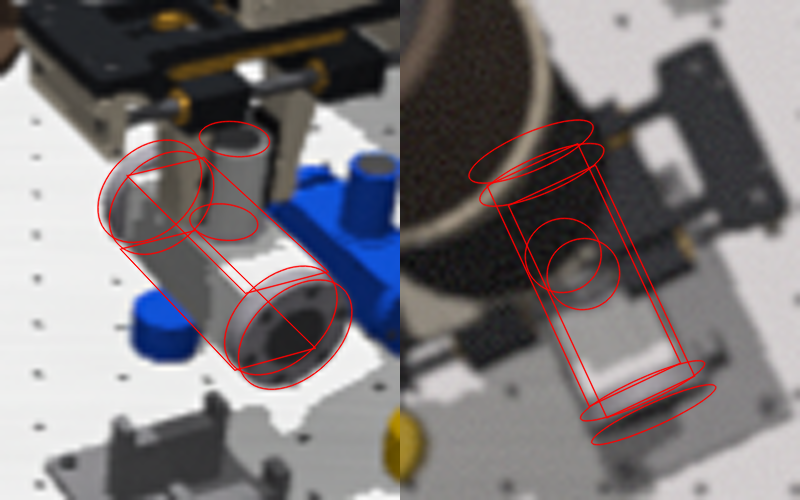

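View pics/full.png

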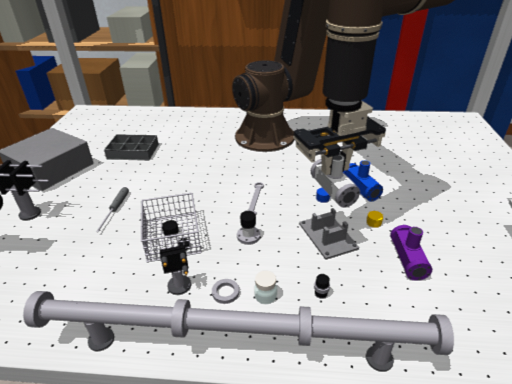

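The model overlay, level at yaw 26.5° and raised 104 mm, matches the tee in the scene view. The cap is in the basket at (170,228) and the bystanders haven't moved. I'm handing in.

Run:
```python
from station import job_done,monitor
s=monitor.get_state();print(s["t"],s["eef_pos"].round(4),s["force"].round(1),s["moment"].round(2),abs(s["qd"]).max());print(job_done())
```

```text
15.575 [0.5541 0.2018 0.2305] [-0.3  0.1 -4.6] [-0.09  0.02  0.02] 0.002529532352128645
the job is handed in; nothing more can be done
None
```

I pulled the black cap straight off the neck and dropped it in the wire basket while the tee stayed in the cradle. I then gripped the bare neck at 45 N and lifted the tee straight up about 104 mm. I handed in at t = 15.6 s, still holding it.

**Last checks:**
- **Steadiness:** the arm was still, and the tool had not turned during the lift. The load was a steady 4.6 N, about right for the tee, and the moment was about 0.1 N m or less.
- **Level and yaw:** a level model of the tee laid over the scene image matched it. The top view was partly hidden by the arm and sat a pixel or two off.
- **Surroundings:** the cap was visible in the basket, and by eye the bystanders were where they started.

**What disagreed:** the two cameras differed by about 2–4 mm sideways on the neck position. Because of that, my first light grip was off centre and pushed the neck with about 5 N sideways and 5 N up. I opened, shifted about 1.8 mm and gripped again with almost no side load, so the tee may have moved within its cradle play at that point. The cap also sat slightly tilted in the jaws on the way to the basket.

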